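Find the loose levelling foot of an upturned bench scale

ROBOT

A 6-joint arm with a two-finger parallel gripper is mounted at the origin on the work surface. World frame = base frame: x ahead of the robot, y to its left, z up, the work surface at z = 0. Lengths are in mm, angles in rad, forces in N, time in s.
With the tool pointing down it reaches from about 350 to 975 mm from the base axis. Payload 7.1 kg.
Tool frame: the origin (TCP) lies midway between the tips of the shut fingers; the grasp point (between the pads) lies 19 mm behind it (ctrl.grip_depth is the distance from the TCP to the grasp point, in mm); z points along the fingers, y is the line along which they close (so a half turn about z gives the same grasp; the last joint's range is limited). The gripper opens to 88 mm and grips with 3 to 60 N. Pads are 20 mm wide; open, the fingers measure 115 mm over their backs; the gripper's body (75 mm by 178 mm) begins 61 mm behind the grasp point.
Start: joints at [1.179, 0.423, 1.63, -0, 1.089, -0.019], TCP at [227.608, 582.065, 222.675] pointing down, gripper open.
Joint ranges: [-3, 3], [-0.9, 2.11], [0.09, 2.58], [-1.31, 4.45], [0.11, 2.69], [-2.54, 2.54]. Speed limits (rad/s): [2.39, 2.39, 3.01, 3.14, 3.14, 3.14].

INTERFACE

Orientations are given as a rotation vector (axis times angle).
In Python, from workcell import ctrl, cams gives the robot as it stands.
- The arm moves only by the tool move_arm, never from a script. Its argument "steps" is a list of rows, each a list of 3 entries, a list of its own where there are three numbers: the shift along the tool's x, y, z in units of 25 mm (1.0 is 25 mm), then the turn about the tool's z in units of 5 degrees (1.0 is 5 degrees), then the closure, from 0 (fully open) to 1 (shut). A call has 1 to 20 rows; each row shifts and turns the commanded pose from where the row before left it, along the tool's axes as they then stand; what a row does not reach is not made up. A row lasts 1/12 s, in which the tool goes at most 41.7 mm and 7.16 degrees, less where a joint would pass 70% of its speed; a pose out of reach is approached as far as the arm can. A call is refused whole if a number of a shift passes 1 or a number of a turn 1, either way. A call with a gripper value outside its range is refused whole. The fingers move at their own pace and stop on an object; the grip force is fixed at half the most. Time passes only in rows, so rows that do not move let the fingers close. It gives the time, the measured TCP pose, the force, the opening and the grip force at its end, in the units of the state.
- ctrl.get_obs(): the state, without advancing time (a new reading comes with each control period).
- cams.get_image(name): name is "side" or "top"; returns a dict with "image" (480x640x3 uint8, red, green, blue), "camera_matrix" (3x3 intrinsics, pixels), "k1" (the pictures are not rectified: a ray, as slopes to the right and down, at radius r is drawn at 1 + k1 r^2 times it, then the intrinsics apply), "xyz" and "rotation" of the camera in the world. Camera axes: x right, y down, z forward; pixel columns grow to the right and rows downward; lengths in mm; the calibration is good to about 2 mm. A picture is of the moment at which its call begins. There is no depth.
- ctrl.close_job(): hands the job in; it is judged then, once.
Trained networks look in the newest picture that a camera, given by its name, has taken for a name from the list of things; names that differ only in an ending like _2 or _b are one class to them, and where a whole thing is asked for, a point or a joint stands for the part that bears it (a point fixed in the world has none). Each returns a list of dicts, best first, with "p" (0 to 1); they miss things now and then, are a little off and sometimes report something else, mostly with a low value. They report only what shows in the picture. A call takes as long as a camera call. They do not tell look-alikes from the thing itself.
- cams.boxes_of(camera, thing): "rect" ([centre column, centre row, width, height] in pixels, round what is visible of it).
- cams.cut_out(camera, thing): "pixels" (480x640 bool, what is visible of it) and "rect" ([centre column, centre row, width, height] in pixels, round what is visible of it).
The state is a dict: "t": time; "qpos": joint angles; "qvel": joint speeds; "joint_torque": joint torques, N m; "ee_pos": TCP position; "orientation": TCP orientation; "ft_force": force on the tool from outside, world axes, zero at the start; "moment": the same for the moment, N m; "width": finger opening in mm; "grasp_force": force on a finger pad.
Only numpy, scipy, OpenCV 4.12 (cv2) and the standard library are available. Lean on these libraries where they do the work, as an engineer would, in place of code of your own. Each camera call takes 0.05 s, during which the arm holds its last target. There are 200 camera calls.

TASK

One of the four levelling feet of the upturned bench scale has worked loose. Try the feet by turning them gently clockwise, screw the loose one in until it just comes up firm, without shifting the tight ones or wrenching anything, and then stand the red marker upright in the middle of its sole. Leave everything else on the bench alone.

Things in the scene. Friction and masses are not known exactly. Their poses are not given: they have to be found in the camera images.
- scale: small bench scale lying upside down on a green mat, fixed in place. Origin: under its centre, on the table. Its frame, two grey rails along its x, is 222 by 184 mm; the rails' upper faces are 75 mm above the table and carry the four feet at x = +-90, y = +-75 mm. Its yaw varies.
- foot_1_top (a point): middle of the flat sole (facing up) of the near left levelling foot: an upright black round ribbed rubber foot, 40 mm across and 24 mm tall, from 19 to 43 mm above the rail; under it only a 12 mm stud and a 25 mm hexagonal lock nut, 8 mm thick, lying on the rail. A white paint stripe on the sole shows its turning. It turns on its fixed upright axis.
- foot_1 (a joint): turning of the near left foot in rad, about 0 at the start for all four, growing as it is screwed in, clockwise seen from above. Of all four: the loose one, any of them, turns against about 0.1 N m, up to 0.35 rad back, or clockwise about 0.6 rad (a tenth of a turn), where it comes up firm
- foot_2_top (a point): middle of the flat sole (facing up) of the near right levelling foot: an upright black round ribbed rubber foot, 40 mm across and 24 mm tall, from 19 to 43 mm above the rail; under it only a 12 mm stud and a 25 mm hexagonal lock nut, 8 mm thick, lying on the rail. A white paint stripe on the sole shows its turning. It turns on its fixed upright axis.
- foot_2 (a joint): turning of the near right foot in rad, about 0 at the start for all four, growing as it is screwed in, clockwise seen from above. Of all four: a tight one winds up springily, about 0.1 rad at 0.5 N m, springs back, and gives way for good at about 0.9 N m; so does the loose one once firm. The check is 0.3 to 0.6 N m
- foot_3_top (a point): middle of the flat sole (facing up) of the far left levelling foot: an upright black round ribbed rubber foot, 40 mm across and 24 mm tall, from 19 to 43 mm above the rail; under it only a 12 mm stud and a 25 mm hexagonal lock nut, 8 mm thick, lying on the rail. A white paint stripe on the sole shows its turning. It turns on its fixed upright axis.
- foot_3 (a joint): turning of the far left foot in rad, about 0 at the start for all four, growing as it is screwed in, clockwise seen from above. Of all four: the rubber grips well: 20 N of grip passes 0.4 to 0.55 N m before the fingers slip round the foot, a hard grip of 40 N or more enough to force it
- foot_4_top (a point): middle of the flat sole (facing up) of the far right levelling foot: an upright black round ribbed rubber foot, 40 mm across and 24 mm tall, from 19 to 43 mm above the rail; under it only a 12 mm stud and a 25 mm hexagonal lock nut, 8 mm thick, lying on the rail. A white paint stripe on the sole shows its turning. It turns on its fixed upright axis.
- foot_4 (a joint): turning of the far right foot in rad, about 0 at the start for all four, growing as it is screwed in, clockwise seen from above
- red_marker: red inspection marker, a loose upright pawn 34 mm tall, 40 g, standing on the table left of the scale: foot 27 mm across and 8 mm tall, neck 14 mm, head 22 mm across from 18 to 34 mm up (grip it there). Origin: middle of its underside; z up.
- green_marker: green marker of the same shape, for scales that pass; not needed. Origin: middle of its underside.
- weight_large: brass 500 g test weight, 38 mm across, 66 mm tall, standing left behind; bystander. Origin: middle of its underside.
- weight_small: brass 200 g test weight, 28 mm across, 47 mm tall, standing beside it; bystander. Origin: middle of its underside.
- wrench: steel spanner 170 mm long lying on the right; bystander
- screwdriver: screwdriver lying on the right; bystander
- spare_foot: spare levelling foot standing on its sole, stud up, 40 mm across, 63 mm tall, on the left; bystander. Origin: middle of its underside.
Not all that is in view belongs to the job. Several things look just like the red_marker: the one meant starts nearest to the robot's base.

How it is judged:
By the outcome, as a careful person would: the job done as asked, in the order asked, and still so for the second after the job is handed in, with the robot touching nothing.
It also fails if it takes over 72 s, if anything falls off the work surface, if the arm or the gripper's body presses on something with over 40 N, if the wrist force passes 120 N, or if a joint passes its speed limit or range.

## Working session

There is one attempt and no reset: what is moved stays moved. The work goes in short steps, Python scripts to look and compute and a tool call to move; the robot and the scene stay as the last step left them, time stands still between calls to the robot, and variables do not carry over. Pictures are saved under pics/ and viewed, at most 10 in all, crops included, and the job is handed in when it is done.

Besides the shell and the picture viewer there is one more tool, called after "Request:" by a JSON object that holds its "api" and its "payload", one argument or row to a line. move_arm: Moves the arm, as the interface text tells. Its arguments: {"type":"object","properties":{"steps":{"type":"array"}},"required":["steps"]}

```bash
mkdir -p pics
cat > h.py <<'E'
import numpy as np, cv2
from workcell import ctrl, cams
def ray(im,u,v):
    K=np.array(im["camera_matrix"]);x=(u-K[0,2])/K[0,0];y=(v-K[1,2])/K[1,1]
    rd=np.hypot(x,y);r=rd
    for _ in range(30): r=rd/(1+im["k1"]*r*r)
    s=r/rd if rd>0 else 1
    return np.array(im["xyz"]),np.array(im["rotation"])@np.array([x*s,y*s,1])
def at(im,u,v,z):
    o,d=ray(im,u,v); return o+d*(z-o[2])/d[2]
def proj(im,p):
    c=np.array(im["rotation"]).T@(np.array(p,float)-np.array(im["xyz"]));x,y=c[:2]/c[2];f=1+im["k1"]*(x*x+y*y)
    K=np.array(im["camera_matrix"]);return K[0,0]*x*f+K[0,2],K[1,1]*y*f+K[1,2]
def save(im,n): cv2.imwrite("pics/"+n,cv2.cvtColor(im["image"],cv2.COLOR_RGB2BGR))
E
python3 - <<'E'
from h import *
print(ctrl.get_obs())
for n in("top","side"):
    im=cams.get_image(n);save(im,n+"0.png");print(n,im["xyz"],im["rotation"],im["k1"],im["camera_matrix"])
    for t,z in(("foot_1_top",118),("red_marker",26),("green_marker",26),("scale",75)):
        for b in cams.boxes_of(n,t): print(n,t,round(b["p"],2),np.round(b["rect"]),np.round(at(im,*b["rect"][:2],z)[:2]))
E
```

```text
{'t': 0.0, 'qpos': array([ 1.17901894e+00,  4.23833410e-01,  1.63069676e+00, -1.85352737e-05,
        1.08863640e+00, -1.89903060e-02]), 'qvel': array([ 0.00172457,  0.00027844, -0.00010391, -0.00085225,  0.00114531,
        0.00071869]), 'joint_torque': array([ 8.38277192e-04, -5.44631302e+01, -2.73665947e+01,  6.43760199e-02,
        2.26516742e-02, -1.13534604e-04]), 'ee_pos': array([227.38859204, 581.55118749, 221.90370077]), 'orientation': array([-5.82117775e-01, -3.08687895e+00,  2.42536922e-03]), 'ft_force': array([-0.55519312, -0.29306312,  0.57456286]), 'moment': array([-0.04267023, -0.0225299 , -0.02631792]), 'grasp_force': 0.0, 'width': 87.73630646226908}
top [ 365.00448409   36.05707729 1272.39612719] [-2.16602521  2.13304552 -0.17825354] -0.03153195404157839 [[469.56107234   0.         323.87456816]
 [  0.         469.56107234 230.09352017]
 [  0.           0.           1.        ]]Traceback (most recent call last):
  File "<stdin>", line 6, in <module>
  File "h.py", line 10, in at
    o,d=ray(im,u,v); return o+d*(z-o[2])/d[2]
                                         ~^^^
IndexError: invalid index to scalar variable.
```

```bash
sed -i 's/np.array(im\["rotation"\])/cv2.Rodrigues(np.array(im["rotation"],float))[0]/' h.py
python3 - <<'E'
from h import *
for n in("top","side"):
    im=cams.get_image(n);save(im,n+"0.png");print(n,im["xyz"],im["rotation"])
    for t,z in(("foot_1_top",118),("red_marker",26),("green_marker",26),("scale",75),("weight_large",60),("spare_foot",30)):
        for b in cams.boxes_of(n,t): print(n,t,round(b["p"],2),np.round(b["rect"]),np.round(at(im,*b["rect"][:2],z)[:2]))
E
```

```text
top [ 365.00448409   36.05707729 1272.39612719] [-2.16602521  2.13304552 -0.17825354]
top foot_1_top 0.68 [344. 272.  13.  16.] [437. -30.]
top foot_1_top 0.4 [156. 225.  25.  18.] [547. 437.]
top red_marker 0.59 [163. 197.  15.   9.] [637. 455.]
top red_marker 0.49 [215. 223.   8.   6.] [569. 312.]
top red_marker 0.47 [189. 196.  13.  12.] [642. 385.]
top red_marker 0.44 [194. 172.  15.  11.] [710. 376.]
top green_marker 0.38 [237. 277.   3.   7.] [425. 246.]
top scale 0.76 [363. 236. 111. 119.] [534. -82.]
top scale 0.73 [216. 192.  18.  22.] [643. 302.]
top scale 0.35 [388. 190.  17.  17.] [ 656. -148.]
top weight_large 0.59 [216. 193.  20.  18.] [643. 305.]
top spare_foot 0.49 [155. 223.  19.  17.] [566. 472.]
side [347.43373399 824.37426705 707.69686502] [-0.28938862  2.69468825 -1.33909752]
side foot_1_top 0.78 [356. 226.  16.  16.] [451. -19.]
side foot_1_top 0.34 [278. 228.  22.  18.] [616.  23.]
side red_marker 0.81 [194. 433.  16.  23.] [632. 469.]
side red_marker 0.61 [205. 397.  16.  26.] [642. 402.]
side red_marker 0.56 [173. 387.  16.  20.] [704. 395.]
side red_marker 0.52 [262. 366.  16.  24.] [566. 319.]
side green_marker 0.65 [346. 354.  18.  19.] [422. 262.]
side scale 0.92 [319. 230. 128.  99.] [538. -44.]
side weight_large 0.83 [215. 358.  20.  32.] [641. 345.]
side weight_large 0.71 [281. 192.  13.   9.] [ 680. -219.]
side spare_foot 0.77 [231. 452.  28.  38.] [563. 488.]
side spare_foot 0.64 [282. 194.  14.  14.] [ 691. -259.]
```

View pics/top0.png

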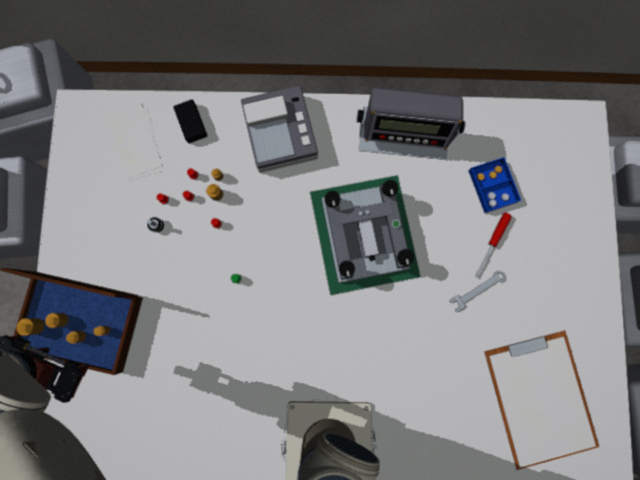

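View pics/side0.png

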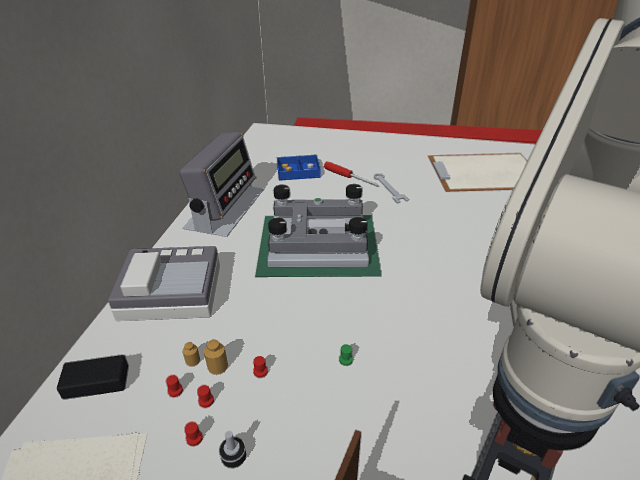

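```bash
cat >> h.py <<'E'
from scipy.optimize import minimize
def foots(p):
    x,y,a=p;R=np.array([[np.cos(a),-np.sin(a)],[np.sin(a),np.cos(a)]])
    return [np.array([x,y])+R@np.array(q) for q in((-90,75),(-90,-75),(90,75),(90,-75))]
def mask(im,p,r=20,f=8,x0=0,y0=0,w=640,h=480):
    m=np.zeros((h*f,w*f),np.uint8)
    for c in foots(p):
        pts=[proj(im,(c[0]+r*np.cos(t),c[1]+r*np.sin(t),z)) for z in(118,94) for t in np.linspace(0,6.28,40)]
        pts=((np.array(pts)-[x0,y0]+.5)*f).astype(np.int32)
        cv2.fillConvexPoly(m,cv2.convexHull(pts),255)
    return m
def cost(p,im,win):
    x0,y0,w,h=win
    g=im["image"][y0:y0+h,x0:x0+w].max(2).astype(float); g=np.minimum(g,90)
    g=cv2.resize(g,None,fx=4,fy=4,interpolation=cv2.INTER_LINEAR)
    a=mask(im,p,20,4,x0,y0,w,h)>0;b=(mask(im,p,26,4,x0,y0,w,h)>0)&~a
    return g[a].mean()-.7*g[b].mean()
E
python3 - <<'E'
from h import *
I={n:cams.get_image(n) for n in("top","side")}
W={"top":(300,160,130,140),"side":(240,170,150,120)}
b={}
for keys in(["top"],["side"],["top","side"]):
    f=lambda p:sum(cost(p*np.array([1,1,.01]),I[k],W[k]) for k in keys)
    best=min((minimize(f,[535+dx,-75+dy,a],method="Nelder-Mead",options=dict(initial_simplex=[[535+dx,-75+dy,a],[545+dx,-75+dy,a],[535+dx,-65+dy,a],[535+dx,-75+dy,a+8]])) for a in(5,15) for dx in(-8,8) for dy in(-8,8)),key=lambda r:r.fun)
    p=best.x*[1,1,.01];b[tuple(keys)]=p;print(keys,p.round(3),best.fun,np.round(foots(p),1).tolist())
p=b[("top","side")]
out=[]
for k in I:
    x0,y0,w,h=W[k];c=cv2.resize(I[k]["image"][y0:y0+h,x0:x0+w],None,fx=4,fy=4,interpolation=cv2.INTER_CUBIC)
    c2=c.copy()
    cs,_=cv2.findContours(mask(I[k],p,20,4,x0,y0,w,h),cv2.RETR_EXTERNAL,cv2.CHAIN_APPROX_NONE);cv2.drawContours(c2,cs,-1,(255,255,0),1)
    c2=cv2.resize(c2,(390,400));out.append(c2)
cv2.imwrite("pics/fit.png",np.hstack(out)[:,:,::-1])
# markers: red blob triangulation
for t,(ut,vt),(us,vs) in(("red",(215,223),(262,366)),):
    for n,(u,v) in(("top",(ut,vt)),("side",(us,vs))):
        im=I[n]["image"].astype(int);m=(im[...,0]-np.maximum(im[...,1],im[...,2])>60).astype(np.uint8)
        k,l,s,c=cv2.connectedComponentsWithStats(m)
        for i in range(1,k):
            if np.hypot(*(c[i]-[u,v]))<8: print(n,s[i],c[i])
E
```

```text
['top'] [ 5.50463e+02 -9.18410e+01  2.12000e-01] -21.464364373682844 [[446.7, -37.5], [478.3, -184.1], [622.7, 0.4], [654.2, -146.2]]
['side'] [ 5.52826e+02 -9.18410e+01  2.11000e-01] -18.349958678761816 [[449.1, -37.4], [480.5, -184.0], [625.1, 0.3], [656.5, -146.3]]
['top', 'side'] [ 5.51853e+02 -9.17560e+01  2.14000e-01] -38.958871717663925 [[448.0, -37.5], [479.8, -184.1], [623.9, 0.6], [655.7, -146.0]]
top [211 218  10  10  70] [215.32857143 222.47142857]
side [253 356  15  21 228] [259.31578947 366.50438596]
```

View pics/fit.png

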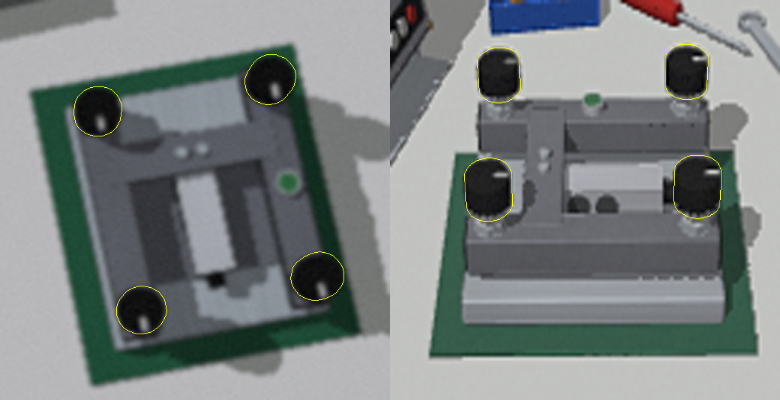

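```bash
cat >> h.py <<'E'
F=foots((551.9,-91.8,.213))
def go(xyz,yaw=None):
    o=ctrl.get_obs();R=cv2.Rodrigues(np.array(o["orientation"]))[0]
    print("t",round(o["t"],2),"pos",o["ee_pos"].round(1),"w",round(o["width"],1),"units",(R.T@(np.array(xyz)-o["ee_pos"])/25).round(2), "tooly deg",np.degrees(np.arctan2(R[1,1],R[0,1])).round(2),"zax",R[:,2].round(3),"q6",o["qpos"][5].round(2),
      "turn",None if yaw is None else round((np.degrees(np.arctan2(R[1,1],R[0,1]))-yaw)/5,2))
E
python3 - <<'E'
from h import *
print(np.round(F,1))
go([F[0][0],F[0][1],160],-5)
t=cams.get_image("top");s=cams.get_image("side")
for z in(20,24): print(at(t,215.8,223,z).round(1))
for z in(16,18): print(at(s,259.8,367,z).round(1))
E
```

```text
[[ 4.481e+02 -3.750e+01]
 [ 4.798e+02 -1.841e+02]
 [ 6.240e+02  5.000e-01]
 [ 6.557e+02 -1.461e+02]]
t 0.9 pos [227.6 582.1 222.7] w 87.6 units [-17.24 -19.87   2.51] tooly deg 68.64 zax [-0.  0. -1.] q6 -0.02 turn 14.73
[570.2 311.1  20. ]
[569.5 310.2  24. ]
[572.9 315.4  16. ]
[572.2 316.8  18. ]
```

Request:
{"api": "move_arm", "payload": {
  "steps": [
    [[-0.8,-0.9,0],0,0],
    [[-0.8,-0.9,0],0,0],
    [[-0.8,-0.9,0],0,0],
    [[-0.8,-0.9,0],0,0],
    [[-0.8,-0.9,0],0,0],
    [[-0.8,-0.9,0],0,0],
    [[-0.8,-0.9,0],0,0],
    [[-0.8,-0.9,0],0,0],
    [[-0.8,-0.9,0],0,0],
    [[-0.8,-0.9,0],0,0],
    [[-0.8,-0.9,0],0,0],
    [[-0.8,-0.9,0],0,0],
    [[-0.8,-0.9,0],0,0],
    [[-0.8,-0.9,0],0,0],
    [[-0.8,-0.9,0],0,0],
    [[-0.8,-0.9,0],0,0],
    [[-0.8,-0.9,0],0,0],
    [[-0.8,-0.9,0],0,0],
    [[-0.8,-0.9,0],0,0],
    [[-0.8,-0.9,0],0,0]
  ]
}}

```text
t: 2.67
ee_pos: [436.6, 15.8, 223.0]
orientation: [0.582, 3.086, 0.0]
ft_force: [0.2, 0.3, -0.0]
width: 87.8
grasp_force: 0.0
```

Request:
{"api": "move_arm", "payload": {
  "steps": [
    [[0,0,0.1],1,0],
    [[0,0,0.1],1,0],
    [[0,0,0.1],1,0],
    [[0,0,0.1],1,0],
    [[0,0,0.1],1,0],
    [[0,0,0.1],1,0],
    [[0,0,0.1],1,0],
    [[0,0,0.1],1,0],
    [[0,0,0.1],1,0],
    [[0,0,0.1],1,0],
    [[0,0,0.1],1,0],
    [[0,0,0.1],1,0],
    [[0,0,0.1],1,0],
    [[0,0,0.1],1,0],
    [[0,0,0.1],1,0],
    [[0,0,0],0,0]
  ]
}}

```text
t: 4.0
ee_pos: [436.1, 17.3, 185.0]
orientation: [-2.344, -2.091, 0.0]
ft_force: [-0.4, 1.2, -0.5]
width: 87.6
grasp_force: 0.0
```

```bash
python3 -c "
from h import *
go([F[0][0],F[0][1],89],-5)"
```

```text
t 4.0 pos [436.1  17.3 185. ] w 87.6 units [-2.12  0.73  3.84] tooly deg -6.54 zax [-0.  0. -1.] q6 0.13 turn -0.31
```

Request:
{"api": "move_arm", "payload": {
  "steps": [
    [[-0.7,0.25,0],0,0],
    [[-0.7,0.25,0],0,0],
    [[-0.7,0.25,0],0,0],
    [[0,0,0],0,0],
    [[0,0,0.7],0,0],
    [[0,0,0.7],0,0],
    [[0,0,0.7],0,0],
    [[0,0,0.7],0,0],
    [[0,0,0.5],0,0],
    [[0,0,0.5],0,0],
    [[0,0,0],0,0],
    [[0,0,0],0,0]
  ]
}}

```text
t: 5.0
ee_pos: [448.6, -36.5, 90.0]
orientation: [-2.339, -2.096, 0.001]
ft_force: [0.2, -0.2, 0.6]
width: 87.5
grasp_force: 0.0
```

```bash
python3 -c "
from h import *
go([F[0][0],F[0][1],89],-5)
o=ctrl.get_obs();print(o['ft_force'],o['moment'])
a=cams.get_image('side');c=a['image'][150:300,280:460];cv2.imwrite('pics/s1.png',cv2.resize(c,None,fx=4,fy=4)[:,:,::-1])"
```

```text
t 5.0 pos [448.6 -36.5  90. ] w 87.5 units [-0.04 -0.02  0.04] tooly deg -6.28 zax [-0.001  0.    -1.   ] q6 0.0 turn -0.26
[ 0.18122161 -0.17373755  0.61850928] [-0.04553737  0.09538734  0.00375421]
```

View pics/s1.png

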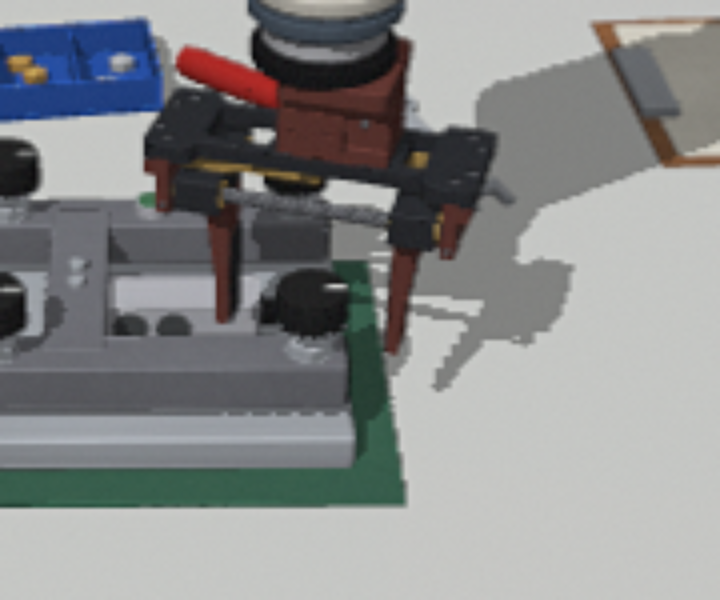

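Request:
{"api": "move_arm", "payload": {
  "steps": [
    [[0,0,0],0,0.6],
    [[0,0,0],0,0.6],
    [[0,0,0],0,0.6],
    [[0,0,0],0,0.6],
    [[0,0,0],0,0.6],
    [[0,0,0],0,0.6],
    [[0,0,0],0,0.6],
    [[0,0,0],0,0.6]
  ]
}}

```text
t: 5.72
ee_pos: [448.2, -36.9, 90.1]
orientation: [-2.34, -2.094, 0.002]
ft_force: [1.0, 0.4, 4.6]
width: 39.8
grasp_force: 30.0
```

```bash
python3 -c "
from h import *
go([F[0][0],F[0][1],89],-5)
o=ctrl.get_obs();print(o['ft_force'],o['moment'],o['grasp_force'])"
```

```text
t 5.72 pos [448.2 -36.9  90.1] w 39.8 units [-0.02 -0.    0.04] tooly deg -6.36 zax [-0.002  0.    -1.   ] q6 0.0 turn -0.27
[0.98759985 0.36102598 4.63889821] [-0.02643807  0.21089491 -0.00889521] 30.00711053609848
```

Well centred. Turn 5° clockwise gently and read the moment.

Request:
{"api": "move_arm", "payload": {
  "steps": [
    [[0,0,0],0.35,0.6],
    [[0,0,0],0.35,0.6],
    [[0,0,0],0.3,0.6],
    [[0,0,0],0,0.6],
    [[0,0,0],0,0.6]
  ]
}}

```text
t: 6.13
ee_pos: [448.1, -36.9, 90.1]
orientation: [-2.429, -1.99, 0.002]
ft_force: [-3.6, 0.4, 4.9]
width: 39.4
grasp_force: 30.0
```

```bash
python3 -c "
from h import *
go([F[0][0],F[0][1],89],-5)
o=ctrl.get_obs();print(o['ft_force'],o['moment'],o['grasp_force'])"
```

```text
t 6.13 pos [448.1 -36.9  90.1] w 39.4 units [-0.03  0.    0.05] tooly deg -11.33 zax [-0.002  0.    -1.   ] q6 0.09 turn -1.27
[-3.60722026  0.36408483  4.89195911] [-0.09005346  0.75005624 -0.07056059] 30.00107914209366
```

```bash
python3 -c "
from h import *
for i in range(4):
  a=cams.get_image('side');o=ctrl.get_obs();print(o['moment'].round(3),o['ft_force'].round(1),o['joint_torque'].round(2))
c=a['image'][190:260,320:400];cv2.imwrite('pics/s2.png',cv2.resize(c,None,fx=8,fy=8,interpolation=cv2.INTER_CUBIC)[:,:,::-1])"
```

```text
[-0.004  0.781 -0.091] [-3.8  0.4  6.2] [  0.14 -39.94 -17.84  -0.    -1.19  -0.08]
[-0.017  0.786 -0.154] [-4.  -0.8  5.7] [ 1.300e-01 -3.994e+01 -1.784e+01 -1.000e-02 -1.190e+00 -9.000e-02]
[ 0.007  0.779 -0.038] [-3.7  0.3  5.7] [ 1.200e-01 -3.994e+01 -1.784e+01 -1.000e-02 -1.190e+00 -9.000e-02]
[ 0.019  0.759 -0.094] [-3.3  0.3  5.2] [ 1.200e-01 -3.994e+01 -1.784e+01 -1.000e-02 -1.190e+00 -9.000e-02]
```

View pics/s2.png

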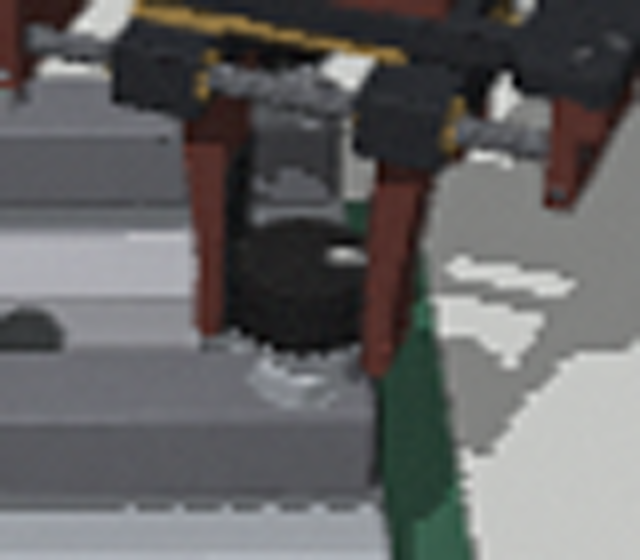

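Request:
{"api": "move_arm", "payload": {
  "steps": [
    [[0,0,0],0.2,0.6],
    [[0,0,0],0.2,0.6],
    [[0,0,0],0.2,0.6]
  ]
}}

```text
t: 6.58
ee_pos: [448.1, -36.8, 90.1]
orientation: [-2.48, -1.926, 0.002]
ft_force: [-4.4, 0.2, 5.7]
width: 39.5
grasp_force: 30.0
```

```bash
cat >> h.py <<'E'
def m(n=5):
    L=[]
    for i in range(n):
        cams.get_image('side');o=ctrl.get_obs();L.append(o['moment'])
    R=cv2.Rodrigues(np.array(o["orientation"]))[0]
    print("t",round(o['t'],2),"mom",np.mean(L,0).round(3),"F",o['ft_force'].round(1),"tau6",o['joint_torque'][5].round(3),"tooly",np.degrees(np.arctan2(R[1,1],R[0,1])).round(2),"q6",o['qpos'][5].round(3),'w',round(o['width'],1))
E
python3 -c "
from h import *
o=ctrl.get_obs();print(o['moment'],o['joint_torque'][5],o['qvel'][5])
m()"
```

```text
[-0.00720919  0.82393078  0.09902145] -0.17153299413621426 0.2086258355115312
t 6.83 mom [ 0.02   0.781 -0.057] F [-4.   0.3  5.6] tau6 -0.065 tooly -14.32 q6 0.141 w 39.3
```

Request:
{"api": "move_arm", "payload": {
  "steps": [
    [[0,0,0],0.4,0.6],
    [[0,0,0],0.4,0.6],
    [[0,0,0],0.4,0.6],
    [[0,0,0],0.4,0.6],
    [[0,0,0],0.4,0.6],
    [[0,0,0],0.4,0.6],
    [[0,0,0],0.4,0.6],
    [[0,0,0],0.4,0.6],
    [[0,0,0],0.4,0.6],
    [[0,0,0],0.4,0.6]
  ]
}}

```text
t: 7.67
ee_pos: [447.7, -36.7, 90.1]
orientation: [-2.778, -1.465, 0.003]
ft_force: [-5.6, 2.7, 7.5]
width: 39.7
grasp_force: 30.0
```

```bash
python3 -c "
from h import *
m()"
```

```text
t 7.92 mom [ 0.176  0.995 -0.073] F [-5.2  1.4  7.6] tau6 -0.089 tooly -34.33 q6 0.49 w 39.5
```

Request:
{"api": "move_arm", "payload": {
  "steps": [
    [[0,0,0],0.3,0.6],
    [[0,0,0],0.3,0.6],
    [[0,0,0],0,0.6],
    [[0,0,0],0,0.6]
  ]
}}

```text
t: 8.25
ee_pos: [447.7, -36.7, 90.1]
orientation: [-2.814, -1.393, 0.003]
ft_force: [-5.4, 0.7, 7.5]
width: 39.3
grasp_force: 30.0
```

```bash
python3 -c "
from h import *
m()"
```

```text
t 8.5 mom [ 0.248  0.992 -0.063] F [-5.1  0.7  8.2] tau6 -0.075 tooly -37.33 q6 0.543 w 39.4
```

Request:
{"api": "move_arm", "payload": {
  "steps": [
    [[0,0,0],0.2,0.6],
    [[0,0,0],0.2,0.6],
    [[0,0,0],0,0.6],
    [[0,0,0],0,0.6]
  ]
}}

```text
t: 8.83
ee_pos: [447.7, -36.6, 90.1]
orientation: [-2.838, -1.344, 0.004]
ft_force: [-5.8, 2.1, 7.5]
width: 39.5
grasp_force: 30.0
```

```bash
python3 -c "
from h import *
m()"
```

```text
t 9.08 mom [0.302 0.993 0.019] F [-5.5  1.8  7.1] tau6 0.02 tooly -39.31 q6 0.577 w 39.7
```

Request:
{"api": "move_arm", "payload": {
  "steps": [
    [[0,0,0],0.2,0.6],
    [[0,0,0],0.1,0.6],
    [[0,0,0],0,0.6],
    [[0,0,0],0,0.6]
  ]
}}

```text
t: 9.42
ee_pos: [447.6, -36.6, 90.1]
orientation: [-2.855, -1.307, 0.004]
ft_force: [-5.9, 2.1, 6.8]
width: 39.5
grasp_force: 30.0
```

```bash
python3 -c "
from h import *
m()"
```

```text
t 9.67 mom [0.39  0.993 0.133] F [-5.5  2.7  7. ] tau6 0.156 tooly -40.79 q6 0.603 w 39.5
```

Request:
{"api": "move_arm", "payload": {
  "steps": [
    [[0,0,0],0.1,0.6],
    [[0,0,0],0.1,0.6],
    [[0,0,0],0,0.6],
    [[0,0,0],0,0.6]
  ]
}}

```text
t: 10.0
ee_pos: [447.6, -36.6, 90.1]
orientation: [-2.866, -1.283, 0.004]
ft_force: [-5.5, 3.0, 7.6]
width: 39.6
grasp_force: 30.0
```

```bash
python3 -c "
from h import *
m()"
```

```text
t 10.25 mom [0.448 0.997 0.23 ] F [-5.4  3.9  7.9] tau6 0.239 tooly -41.78 q6 0.621 w 39.1
```

Request:
{"api": "move_arm", "payload": {
  "steps": [
    [[0,0,0],0.2,0.6],
    [[0,0,0],0.2,0.6],
    [[0,0,0],0,0.6],
    [[0,0,0],0,0.6]
  ]
}}

```text
t: 10.58
ee_pos: [447.6, -36.5, 90.1]
orientation: [-2.888, -1.233, 0.004]
ft_force: [-5.0, 4.1, 7.2]
width: 39.6
grasp_force: 30.0
```

```bash
python3 -c "
from h import *
m()"
```

```text
t 10.83 mom [0.555 0.985 0.339] F [-5.   3.4  8.4] tau6 0.354 tooly -43.77 q6 0.655 w 39.6
```

Request:
{"api": "move_arm", "payload": {
  "steps": [
    [[0,0,0],0.2,0.6],
    [[0,0,0],0,0.6],
    [[0,0,0],0,0.6]
  ]
}}

```text
t: 11.08
ee_pos: [447.6, -36.5, 90.1]
orientation: [-2.898, -1.208, 0.004]
ft_force: [-5.5, 4.7, 7.5]
width: 39.6
grasp_force: 30.0
```

```bash
python3 -c "
from h import *
m()"
```

```text
t 11.33 mom [0.611 0.984 0.476] F [-5.2  4.5  7.9] tau6 0.475 tooly -44.75 q6 0.673 w 40.1
```

Request:
{"api": "move_arm", "payload": {
  "steps": [
    [[0,0,0],0,0],
    [[0,0,0],0,0],
    [[0,0,0],0,0],
    [[0,0,0],0,0],
    [[0,0,0],0,0],
    [[0,0,0],0,0],
    [[0,0,-0.3],0,0],
    [[0,0,-0.8],0,0],
    [[0,0,-1],0,0],
    [[0,0,-1],0,0],
    [[0,0,-1],0,0],
    [[0,0,0],0,0]
  ]
}}

```text
t: 12.33
ee_pos: [451.8, -37.3, 197.3]
orientation: [2.897, 1.204, 0.011]
ft_force: [0.7, 0.3, -0.4]
width: 87.6
grasp_force: 0.0
```

Run:
```python
from h import *
m(1)
a=cams.get_image('side');c=a['image'][170:290,240:390];save(a,'s3full.png');b=cams.get_image('top')
c=np.hstack([cv2.resize(c,(500,400),interpolation=cv2.INTER_CUBIC),cv2.resize(b['image'][240:290,320:357],(296,400),interpolation=cv2.INTER_CUBIC)])
cv2.imwrite('pics/s3.png',c[:,:,::-1])
for d in cams.cut_out('side','red_marker')[:4]: print(d['p'],d['rect'])
go([571,313,130],28.8)
```

```text
t 12.38 mom [-0.037  0.059  0.02 ] F [-0.4  0.5 -0. ] tau6 -0.0 tooly -44.86 q6 0.674 w 87.6
0.89 [193.3, 432.9, 18.2, 24.9]
0.83 [205.6, 399.0, 17.1, 26.3]
0.76 [260.6, 368.1, 12.9, 26.9]
0.65 [278.2, 225.5, 20.9, 14.4]
t 12.53 pos [448.4 -36.9 192.1] w 87.6 units [13.38 -6.39  2.48] tooly deg -44.86 zax [-0.001  0.    -1.   ] q6 0.67 turn -14.73
```

View pics/s3.png

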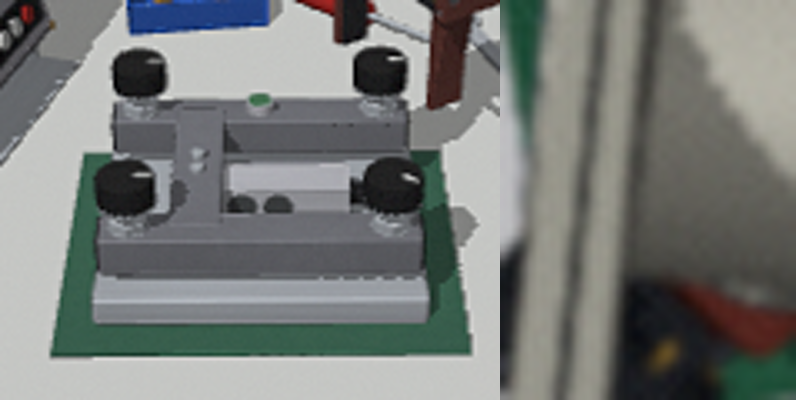

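```bash
cat > mk.py <<'E'
from h import *
def sil(im,x,y,z0,f=4,win=(0,0,640,480)):
    x0,y0,w,h=win;M=np.zeros((h*f,w*f),np.uint8)
    for za,zb,r in((0,8,13.5),(8,18,7),(18,34,11)):
        P=[proj(im,(x+r*np.cos(t),y+r*np.sin(t),z+z0)) for z in(za,zb) for t in np.linspace(0,6.28,30)]
        cv2.fillConvexPoly(M,cv2.convexHull(((np.array(P)-[x0,y0]+.5)*f).astype(np.int32)),255)
    return M>0
def fit(ims,x,y,z0,keys=("top","side")):
    D=[]
    for k in keys:
        im=ims[k];u,v=np.round(proj(im,(x,y,z0+17))).astype(int);win=(u-18,v-20,36,40)
        g=im["image"][win[1]:win[1]+40,win[0]:win[0]+36].astype(float);r=np.clip((g[...,0]-np.maximum(g[...,1],g[...,2]))/80,0,1)
        D.append((im,win,cv2.resize(r,None,fx=4,fy=4,interpolation=cv2.INTER_LINEAR)>.5))
    def c(p):
        s=0
        for im,win,R in D:
            S=sil(im,p[0],p[1],z0,4,win);s-=(S&R).sum()/(S|R).sum()
        return s
    r=minimize(c,[x,y],method="Nelder-Mead",options=dict(initial_simplex=[[x-5,y-5],[x+5,y-4],[x,y+6]]))
    return r.x.round(1),round(r.fun,2)
E
python3 - <<'E'
from mk import *
I={k:dict(cams.get_image(k)) for k in("top","side")}
for k in I: I[k]["image"]=cv2.imread(f"pics/{k}0.png")[:,:,::-1]
for ks in(("top",),("side",),("top","side")): print(ks,fit(I,570,313,0,ks))
E
```

```text
('top',) (array([572.5, 313.4]), np.float64(-0.84))
('side',) (array([574.3, 313. ]), np.float64(-0.89))
('top', 'side') (array([573.8, 314.3]), np.float64(-1.72))
```

Request:
{"api": "move_arm", "payload": {
  "steps": [
    [[0.9,-0.43,0],0,0.4],
    [[0.9,-0.43,0],0,0.4],
    [[0.9,-0.43,0],0,0.4],
    [[0.9,-0.43,0],0,0.4],
    [[0.9,-0.43,0],0,0.4],
    [[0.9,-0.43,0],0,0.4],
    [[0.9,-0.43,0],0,0.4],
    [[0.9,-0.43,0],0,0.4],
    [[0.9,-0.43,0],0,0.4],
    [[0.9,-0.43,0],0,0.4],
    [[0.9,-0.43,0],0,0.4],
    [[0.9,-0.43,0],0,0.4],
    [[0.9,-0.43,0],0,0.4],
    [[0.9,-0.43,0],0,0.4],
    [[0.8,-0.4,0],0,0.4],
    [[0,0,0.5],0,0.4],
    [[0,0,0.5],0,0.4],
    [[0,0,0.5],0,0.4],
    [[0,0,0.5],0,0.4],
    [[0,0,0.5],0,0.4]
  ]
}}

```text
t: 14.3
ee_pos: [570.7, 312.3, 128.0]
orientation: [2.901, 1.204, -0.004]
ft_force: [-0.5, -0.3, -0.9]
width: 52.5
grasp_force: 0.0
```

Run:
```python
from h import *
go([571,313,11])
```

```text
t 14.3 pos [570.7 312.3 128. ] w 52.5 units [ 0.04 -0.01  4.68] tooly deg -44.92 zax [-0.002 -0.001 -1.   ] q6 1.27 turn None
```

Request:
{"api": "move_arm", "payload": {
  "steps": [
    [[0.12,0.03,0.6],0,0.4],
    [[0,0,0.7],0,0.4],
    [[0,0,0.7],0,0.4],
    [[0,0,0.7],0,0.4],
    [[0,0,0.6],0,0.4],
    [[0,0,0.5],0,0.4],
    [[0,0,0.4],0,0.4],
    [[0,0,0.3],0,0.4],
    [[0,0,0.1],0,0.4],
    [[0,0,0],0,0.4],
    [[0,0,0],0,0.4]
  ]
}}

```text
t: 15.22
ee_pos: [574.6, 315.5, 15.6]
orientation: [-2.901, -1.206, -0.001]
ft_force: [-0.8, -0.1, -1.4]
width: 52.6
grasp_force: 0.0
```

Run:
```python
from mk import *
go([573.4,313.8,11])
I={"side":cams.get_image("side")}
c=cv2.resize(I["side"]["image"][310:400,200:320],None,fx=5,fy=5,interpolation=cv2.INTER_CUBIC);cv2.imwrite('pics/s4.png',c[:,:,::-1])
```

```text
t 15.22 pos [574.6 315.5  15.6] w 52.6 units [-0.08  0.01  0.19] tooly deg -44.86 zax [ 0.001  0.    -1.   ] q6 1.27 turn None
```

View pics/s4.png

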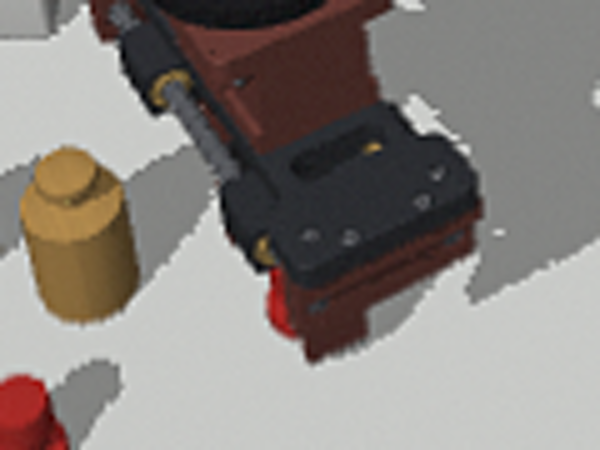

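Request:
{"api": "move_arm", "payload": {
  "steps": [
    [[-0.06,0,0.18],0,0.4],
    [[0,0,0],0,0.4],
    [[0,0,0],0,0.8],
    [[0,0,0],0,0.8],
    [[0,0,0],0,0.8],
    [[0,0,0],0,0.8],
    [[0,0,0],0,0.8],
    [[0,0,0],0,0.8]
  ]
}}

```text
t: 15.93
ee_pos: [573.3, 314.3, 10.8]
orientation: [-2.901, -1.206, -0.0]
ft_force: [-0.1, -0.0, 0.5]
width: 21.0
grasp_force: 30.0
```

Run:
```python
from mk import *
go([573.4,313.8,11])
m(1)
```

```text
t 15.93 pos [573.3 314.3  10.8] w 21.0 units [-0.01  0.02 -0.01] tooly deg -44.86 zax [ 0.  0. -1.] q6 1.27 turn None
t 15.98 mom [-0.024  0.13  -0.003] F [ 0.3 -0.1  0.4] tau6 0.0 tooly -44.86 q6 1.266 w 21.3
```

Request:
{"api": "move_arm", "payload": {
  "steps": [
    [[0,0,-0.3],0,0.8],
    [[0,0,-0.7],0,0.8],
    [[0,0,-1],0,0.8],
    [[0,0,-1],0,0.8],
    [[0,0,-1],0,0.8],
    [[0,0,-1],0,0.8],
    [[0,0,-1],0,0.8],
    [[0,0,-0.5],0,0.8],
    [[0,0,0],0,0.8],
    [[0,0,0],0,0.8]
  ]
}}

```text
t: 16.82
ee_pos: [573.2, 314.2, 173.4]
orientation: [-2.901, -1.206, -0.001]
ft_force: [-0.5, 0.4, -0.4]
width: 21.2
grasp_force: 30.0
```

Run:
```python
from mk import *
I={k:cams.get_image(k) for k in("side","top")}
p=ctrl.get_obs()["ee_pos"];print(p)
for k in("side","top"):
  for z in (-11,): print(k,fit(I,p[0],p[1],p[2]+z,(k,)))
go([448.0,-37.1,175])
```

```text
[572.18898327 313.68622938 171.45150429]
side (array([575.3, 311.6]), np.float64(-0.3))
top (array([567.2, 308.7]), np.float64(0.0))
t 16.92 pos [572.2 313.7 171.5] w 21.2 units [-13.45   6.38  -0.11] tooly deg -44.86 zax [-0.002 -0.001 -1.   ] q6 1.27 turn None
```

Request:
{"api": "move_arm", "payload": {
  "steps": [
    [[-0.9,0.43,0],0,0.8],
    [[-0.9,0.43,0],0,0.8],
    [[-0.9,0.43,0],0,0.8],
    [[-0.9,0.43,0],0,0.8],
    [[-0.9,0.43,0],0,0.8],
    [[-0.9,0.43,0],0,0.8],
    [[-0.9,0.43,0],0,0.8],
    [[-0.9,0.43,0],0,0.8],
    [[-0.9,0.43,0],0,0.8],
    [[-0.9,0.43,0],0,0.8],
    [[-0.9,0.43,0],0,0.8],
    [[-0.9,0.43,0],0,0.8],
    [[-0.9,0.43,0],0,0.8],
    [[-0.9,0.4,0],0,0.8],
    [[-0.6,0.3,0],0,0.8],
    [[-0.25,0.1,0],0,0.8],
    [[0,0,0],0,0.8],
    [[0,0,0],0,0.8]
  ]
}}

```text
t: 18.42
ee_pos: [449.0, -36.6, 172.5]
orientation: [-2.901, -1.204, 0.002]
ft_force: [-0.3, -0.6, 0.2]
width: 21.2
grasp_force: 30.0
```

Request:
{"api": "move_arm", "payload": {
  "steps": [
    [[0,0,0],-1,0.8],
    [[0,0,0],-1,0.8],
    [[0,0,0],-1,0.8],
    [[0,0,0],-1,0.8],
    [[0,0,0],-1,0.8],
    [[0,0,0],-1,0.8],
    [[0,0,0],-1,0.8],
    [[0,0,0],-1,0.8],
    [[0,0,0],0,0.8],
    [[0,0,0],0,0.8]
  ]
}}

```text
t: 19.25
ee_pos: [449.5, -35.9, 172.9]
orientation: [-2.315, -2.123, 0.0]
ft_force: [-0.1, -0.5, -0.1]
width: 21.1
grasp_force: 30.0
```

Run:
```python
from mk import *
I={k:cams.get_image(k) for k in("side",)}
p=ctrl.get_obs()["ee_pos"];print(p)
im=I["side"]
g=im["image"].astype(int);M=(g[...,0]-np.maximum(g[...,1],g[...,2])>70).astype(np.uint8)
u,v=proj(im,(p[0],p[1],p[2]+6));print(u,v)
M[:int(v)-30]=0;M[int(v)+30:]=0;M[:,:int(u)-30]=0;M[:,int(u)+30:]=0
print(cv2.boundingRect(M))
for z in(p[2]-11,p[2]+23): print([np.round(proj(im,(p[0]+a,p[1],z)),1) for a in(-13.5,0,13.5)])
u,v=int(u),int(v)
c=cv2.resize(im["image"][v-45:v+55,u-65:u+65],None,fx=6,fy=6,interpolation=cv2.INTER_CUBIC)
cs,_=cv2.findContours(sil(im,p[0],p[1],p[2]-11,6,(u-65,v-45,130,100)).astype(np.uint8),cv2.RETR_EXTERNAL,cv2.CHAIN_APPROX_NONE)
cv2.drawContours(c,cs,-1,(255,255,0),1)
cv2.imwrite('pics/s5.png',c[:,:,::-1])
go([448.0,-37.1,129.3])
```

```text
[449.42855003 -36.08854254 172.98625218]
358.38397607088586 197.75000717295765
(328, 167, 35, 41)
[array([364.3, 205.1]), array([358.1, 204.5]), array([351.9, 203.8])]
[array([365. , 191.5]), array([358.7, 190.9]), array([352.4, 190.3])]
t 19.3 pos [449.4 -36.1 173. ] w 21.8 units [-0.05 -0.05  1.75] tooly deg -4.96 zax [-0.  0. -1.] q6 -0.02 turn None
```

View pics/s5.png

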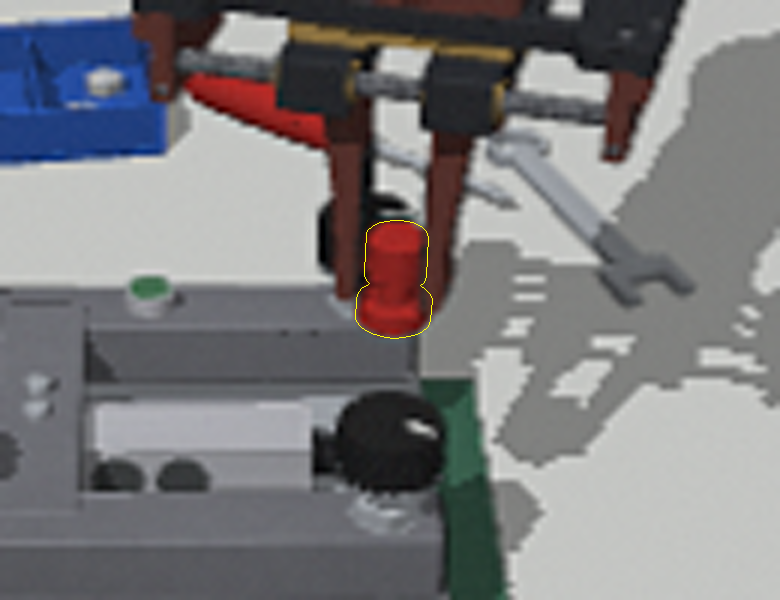

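Request:
{"api": "move_arm", "payload": {
  "steps": [
    [[-0.05,-0.05,0.3],0,0.8],
    [[0,0,0.4],0,0.8],
    [[0,0,0.4],0,0.8],
    [[0,0,0.3],0,0.8],
    [[0,0,0.2],0,0.8],
    [[0,0,0.06],0,0.8],
    [[0,0,0],0,0.8],
    [[0,0,0],0,0.8],
    [[0,0,0],0,0.8]
  ]
}}

```text
t: 20.05
ee_pos: [448.2, -38.0, 131.9]
orientation: [2.313, 2.125, 0.001]
ft_force: [-0.4, -0.0, -0.6]
width: 20.9
grasp_force: 30.0
```

```bash
python3 -c "
from h import *
m(2);go([448.0,-37.1,129])"
```

```text
t 20.15 mom [-0.059  0.042 -0.008] F [-0.2 -0.3  0.3] tau6 0.001 tooly -4.87 q6 -0.026 w 21.2
t 20.15 pos [448.2 -38.  132.1] w 21.2 units [ 0.03 -0.01  0.12] tooly deg -4.87 zax [ 0.001 -0.    -1.   ] q6 -0.03 turn None
```

Request:
{"api": "move_arm", "payload": {
  "steps": [
    [[0.03,0,0.06],0,0.8],
    [[0,0,0.04],0,0.8],
    [[0,0,0],0,0.8],
    [[0,0,0],0,0.8],
    [[0,0,0],0,0.8]
  ]
}}

```text
t: 20.57
ee_pos: [447.9, -37.2, 129.2]
orientation: [-2.314, -2.125, 0.0]
ft_force: [-0.2, 0.3, -0.7]
width: 21.1
grasp_force: 30.0
```

```bash
python3 -c "
from h import *
m(2);go([448.0,-37.1,129])"
```

```text
t 20.67 mom [-0.075  0.08   0.01 ] F [-0.6  0.7 -0.9] tau6 -0.0 tooly -4.86 q6 -0.024 w 20.9
t 20.67 pos [448.  -37.2 129.2] w 20.9 units [0.   0.   0.01] tooly deg -4.86 zax [ 0. -0. -1.] q6 -0.02 turn None
```

No contact yet; one small step lower to touch.

Request:
{"api": "move_arm", "payload": {
  "steps": [
    [[0,0,0.03],0,0.8],
    [[0,0,0],0,0.8],
    [[0,0,0],0,0.8]
  ]
}}

```text
t: 20.92
ee_pos: [448.1, -37.2, 128.6]
orientation: [2.313, 2.125, 0.0]
ft_force: [-0.0, -0.1, 3.3]
width: 21.2
grasp_force: 30.0
```

```bash
python3 -c "
from h import *
m(2);go([448.0,-37.1,129])"
```

```text
t 21.02 mom [-0.046  0.208 -0.   ] F [-1.4  0.1  4.9] tau6 0.001 tooly -4.86 q6 -0.024 w 21.2
t 21.02 pos [448.1 -37.2 128.6] w 21.2 units [ 0.   -0.   -0.01] tooly deg -4.86 zax [ 0. -0. -1.] q6 -0.02 turn None
```

Request:
{"api": "move_arm", "payload": {
  "steps": [
    [[0,0,0],0,0.65],
    [[0,0,0],0,0.55],
    [[0,0,0],0,0.45],
    [[0,0,0],0,0.4],
    [[0,0,0],0,0.4],
    [[0,0,0],0,0.4],
    [[0,0,-0.2],0,0.4],
    [[0,0,-0.5],0,0.4],
    [[0,0,-0.8],0,0.4],
    [[0,0,-0.8],0,0.4],
    [[0,0,-0.8],0,0.4],
    [[0,0,-0.8],0,0.4],
    [[0,0,0],0,0.4]
  ]
}}

```text
t: 22.1
ee_pos: [450.1, -37.4, 229.7]
orientation: [2.31, 2.122, 0.007]
ft_force: [-0.4, -1.2, 0.3]
width: 52.6
grasp_force: 0.0
```

Request:
{"api": "move_arm", "payload": {
  "steps": [
    [[0.9,0,0],0,0.4],
    [[0.9,0,0],0,0.4],
    [[0.9,0,0],0,0.4],
    [[0.9,0,0],0,0.4],
    [[0.9,0,0],0,0.4],
    [[0.9,0,0],0,0.4],
    [[0.9,0,0],0,0.4],
    [[0.9,0,0],0,0.4],
    [[0.9,0,0],0,0.4],
    [[0.9,0,0],0,0.4],
    [[0.9,0,0],0,0.4],
    [[0.9,0,0],0,0.4],
    [[0,0,0],0,0.4],
    [[0,0,0],0,0.4]
  ]
}}

```text
t: 23.27
ee_pos: [470.3, 232.3, 225.2]
orientation: [-2.311, -2.128, 0.002]
ft_force: [-0.1, -0.2, 0.5]
width: 52.5
grasp_force: 0.0
```

Run:
```python
from mk import *
I={k:cams.get_image(k) for k in("side","top")}
for k in I: print(k,fit(I,448,-37,118,(k,)))
print(ctrl.get_obs()["ee_pos"])
c=[cv2.resize(I["side"]["image"][160:290,240:400],(400,325),interpolation=cv2.INTER_CUBIC),cv2.resize(I["top"]["image"][165:300,300:440],(390,325),interpolation=cv2.INTER_CUBIC)]
cv2.imwrite('pics/s6.png',np.hstack(c)[:,:,::-1])
```

```text
side (array([447.5, -48.6]), np.float64(-0.15))
top (array([447.7, -37.9]), np.float64(-0.9))
[470.27483817 231.06781657 225.37217562]
```

View pics/s6.png

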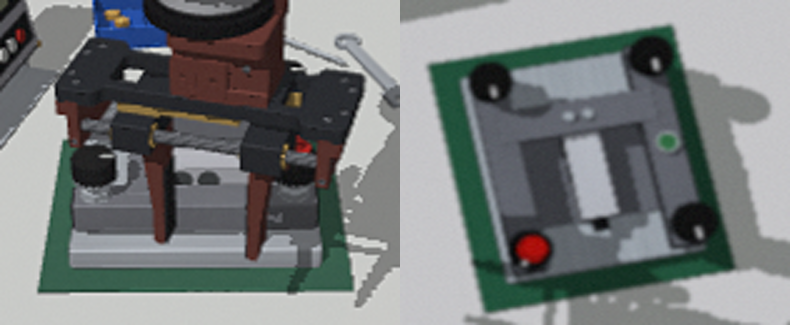

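```bash
python3 -c "
from workcell import ctrl
print(ctrl.close_job())"
```

```text
the job is handed in; nothing more can be done
None
```

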